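# Put the light-sensitive vial away in the push-latch drawer

### The arm

A 7-joint arm with a two-finger parallel gripper is mounted at the origin on a cart in front of the work surface, level with it; the furniture and walls round the work are solid. World frame = base frame: x ahead of the robot, y to its left, z up, the work surface at z = 0. Lengths are in mm, angles in rad, forces in N, time in s.
With the tool pointing down it reaches from about 425 to 875 mm from the base axis. Payload 8.4 kg.
Tool frame: the origin (TCP) lies on the front face of the gripper's body, between the roots of the fingers; the fingertips stand 70 mm ahead of it and the grasp point (between the pads) lies 51 mm ahead of it (manip.finger_overhang is the distance from the TCP to the fingertips, in mm); z points along the fingers, y is the line along which they close (so a half turn about z gives the same grasp; the last joint's range is limited). The gripper opens to 87 mm and grips with 3 to 60 N. Pads are 19 mm wide; open, the fingers measure 117 mm over their backs; the gripper's body (75 mm by 190 mm) begins 51 mm behind the grasp point.
Start: joints at [-1.426, 0.333, 0.04, 1.465, -0.013, 1.343, -0.059], TCP at [156.909, 630.751, 292.246] pointing down, gripper open.
Joint ranges: [-2.58, 2.58], [-0.38, 2.09], [-1.3, 1.39], [0.25, 2.4], [-1.5, 4.64], [0.08, 2.09], [-2.65, 2.65]. Speed limits (rad/s): [2.22, 2.22, 2.79, 2.79, 3.14, 3.14, 3.14].

### API

Orientations are given as a unit quaternion [w, x, y, z].
In Python, from workcell import manip gives the robot as it stands.
- The arm moves only by the tool servo_tool, never from a script. Its argument "steps" is a list of rows, each an object of numbers: "tx", "ty", "tz": the shift along the world's x, y, z in m; "wx", "wy", "wz": the turn, a rotation vector about the world's x, y, z in degrees; "gripper": the closure, from 0 (fully open) to 1 (shut). In form: [{"tx": .., "ty": .., "tz": .., "wx": .., "wy": .., "wz": .., "gripper": ..}, ...]. A call has 1 to 20 rows; each row is the pose to reach, as a shift and turn from the pose commanded when the call began; what a row does not reach only later rows make up. A row lasts 1/10 s, in which the tool goes at most 50 mm and 8.59 degrees, less where a joint would pass 70% of its speed; a pose out of reach is approached as far as the arm can. A call with a gripper value outside its range is refused whole. The fingers move at their own pace and stop on an object; "grip_force" is the grip in N (left out, the last holds). Time passes only in rows, so rows that repeat a pose let the fingers close. It gives the time, the measured TCP pose, the force, the opening and the grip force at its end, in the units of the state.
- manip.read_state(): the state, without advancing time (a new reading comes with each control period).
- manip.get_image(name): name is "scene" or "top"; returns the picture (384x512x3 uint8, red, green, blue); there is no depth.
- manip.calibration(name): a dict with "fx", "fy", "cx", "cy" (pixels), "world_from_camera" (4x4, takes a point from camera to world coordinates). Camera axes: x right, y up, looking along -z (the intrinsics and any distortion apply to the point x, -y, -z); pixel columns grow to the right and rows downward; lengths in mm; the calibration is good to about 2 mm. A picture is of the moment at which its call begins. calibration takes no time and is no camera call.
- manip.finish_job(): hands the job in; it is judged then, once.
Trained networks look in the newest picture that a camera, given by its name, has taken for a name from the list of things; names that differ only in an ending like _2 or _b are one class to them, and where a whole thing is asked for, a point or a joint stands for the part that bears it (a point fixed in the world has none). Each returns a list of dicts, best first, with "conf" (0 to 1); they miss things now and then, are a little off and sometimes report something else, mostly with a low value. They report only what shows in the picture. A call takes as long as a camera call. They do not tell look-alikes from the thing itself.
- manip.cut_out(name, camera): "region" (384x512 bool, what is visible of it) and "xy" ([column, row] in pixels, amid what is visible of it).
The state is a dict: "t": time; "qpos": joint angles; "qd": joint speeds; "joint_efforts": joint torques, N m; "eef_pos": TCP position; "tool_rot": TCP orientation; "wrist_force": force on the tool from outside, world axes, zero at the start; "moment": the same for the moment, N m; "opening": finger opening in mm; "finger_force": force on a finger pad.
Only numpy, scipy, OpenCV 4.12 (cv2) and the standard library are available. Lean on these libraries where they do the work, as an engineer would, in place of code of your own. Each camera call takes 0.05 s, during which the arm holds its last target. There are 200 camera calls.

### The job

The amber vial with the black cap is light-sensitive and has to go into the dark drawer of the small white cabinet. The drawer has a push-push latch and no handle: press its front in gently until you feel the end of the stroke and let go, so that it springs out by itself; set the vial upright, fully down, in any of the three wells (do not drop it); then push the drawer in to the end of its stroke again and let go, so that it latches and stays shut. Do not force the latch (it breaks if pressed or pulled harder than about 18 N), do not tip the vial over, and leave the other two vials standing where they are.

Things in the scene. Friction and masses are not known exactly. Their poses are not given: they have to be found in the camera images.
- cabinet: Low white bench cabinet, 180 deep (x) x 190 wide (y) x 74 high mm, fixed to the worktop; origin: centre of its underside on the worktop; its -x axis points out of the drawer front towards the robot, z up. One drawer with a blue front; hidden behind it a spring that drives the drawer out and a push-push latch that breaks if the robot loads cabinet or drawer with more than 18 N.
- drawer (a joint): Opening of the drawer, m, along the cabinet's -x. 0 to 0.001: latched shut, the blue front then standing 15 mm proud of the white shell. +0.086: fully out, where the spring drives it within a second of release. Negative: pressed in past the latched place, at most -0.0145. The spring pushes out with 7 N when shut, 3.5 N when out.
- press_pad (a point): Centre of the face of the round black pad (30 mm across) in the middle of the flat blue drawer front (187 wide, 9 thick, from 4 to 72 mm above the worktop); pad centre 42 mm above the worktop; moves with the drawer, axes as the cabinet's. Press along the cabinet's +x near mid width, anywhere in height.
- latch (a point): The latch, inside the back of the cabinet, 40 mm up; fixed. It works 5 to 13 mm past the latched place, differently each time, invisibly; to there a slow push takes 7 to 9 N. Just after comes a hard buffer, 25 N per mm: a push risen to 12-15 N has worked it. It shows on letting go: shut springs out, or open comes back to about 0 and stays. A push stopped short changes nothing; one too many undoes it.
- well_1 (a point): Centre of the floor of the left-hand (+y) round well, 14 mm above the worktop; moves with the drawer. Three wells in a row across the drawer, 45 mm apart, in a white insert; each 24 mm across, 14 mm deep, its mouth 28 mm above the worktop with a narrow chamfer.
- well_2 (a point): Centre of the floor of the middle well (as well_1), straight behind the press pad. The well centres lie 40 mm behind the inner face of the blue front and, with the drawer fully out, 61 mm in front of the white shell (74 high).
- well_3 (a point): Centre of the floor of the right-hand (-y) well (as well_1). The drawer's side walls are 30 mm high and stand 84 mm either side of its middle.
- amber_vial: Amber glass vial with a black screw cap, 21 mm diameter, 49 mm tall with its cap (cap from 37 mm up, 18 mm diameter), 18 g, standing upright and loose on the worktop; origin at the centre of its underside, z up along it. Grip it across the upper body or cap.
- white_cap_vial: Clear vial with a white cap, same size as the amber one, origin at the centre of its underside; a bystander.
- blue_cap_vial: Clear vial with a blue cap, same size as the amber one, origin at the centre of its underside; a bystander.
There are look-alikes about, which are no part of the job. What is shaped like the amber_vial but green is not meant.

How it is judged:
By the outcome, as a careful person would: the job done as asked, in the order asked, and still so for the second after the job is handed in, with the robot touching nothing.
It also fails if it takes over 72 s, if anything falls off the work surface, if the arm or the gripper's body presses on something with over 40 N, if the wrist force passes 120 N, or if a joint passes its speed limit or range.

## Working session

There is one attempt and no reset: what is moved stays moved. The work goes in short steps, Python scripts to look and compute and a tool call to move; the robot and the scene stay as the last step left them, time stands still between calls to the robot, and variables do not carry over. Pictures are saved under pics/ and viewed, at most 10 in all, crops included, and the job is handed in when it is done.

Besides the shell and the picture viewer there is one more tool, called after "Emit:" by a JSON object that holds its "name" and its "arguments", one argument or row to a line. servo_tool: Moves the arm, as the interface text tells. Its arguments: {"type":"object","properties":{"steps":{"type":"array"},"grip_force":{"type":"number"}},"required":["steps"]}

```bash
mkdir -p pics
cat > h.py <<'E'
from workcell import manip
import numpy as np, cv2
def ray(cam,px):
    c=manip.calibration(cam); T=np.array(c["world_from_camera"])
    d=np.array([(px[0]-c["cx"])/c["fx"],-(px[1]-c["cy"])/c["fy"],-1.])
    return T[:3,3],T[:3,:3]@d
def at_z(cam,px,z):
    o,d=ray(cam,px); return o+d*(z-o[2])/d[2]
def proj(cam,p):
    c=manip.calibration(cam); T=np.linalg.inv(np.array(c["world_from_camera"]))
    q=T[:3,:3]@np.array(p)+T[:3,3]
    return np.array([c["cx"]+c["fx"]*q[0]/-q[2], c["cy"]+c["fy"]*q[1]/q[2]])
E
python3 - <<'E'
from h import *
a=[]
for n in ("scene","top"):
    im=manip.get_image(n); cv2.imwrite(f"pics/{n}0.png",im[:,:,::-1]); 
    c=manip.calibration(n); print(n,c)
    for k in ("amber_vial","press_pad","cabinet","white_cap_vial","blue_cap_vial"):
        for r in manip.cut_out(k,n)[:4]: print(n,k,round(r["conf"],2),np.round(r["xy"]),r["region"].sum(),np.round(at_z(n,r["xy"],25)))
s=manip.read_state(); print(s["t"],s["eef_pos"],s["tool_rot"],s["wrist_force"],s["opening"])
E
```

```text
scene {'fx': 455.5307987827069, 'fy': 455.5307987827069, 'cx': 253.96127790285414, 'cy': 189.2064655017951, 'world_from_camera': array([[ 8.91402029e-01,  2.65997412e-01, -3.66943866e-01,
         1.98531488e+02],
       [-4.53154106e-01,  5.10007018e-01, -7.31125296e-01,
        -7.85578778e+02],
       [-7.33348943e-03,  8.18008691e-01,  5.75159110e-01,
         6.72213534e+02],
       [ 0.00000000e+00,  0.00000000e+00,  0.00000000e+00,
         1.00000000e+00]])}
scene amber_vial 0.75 [257. 310.] 267 [ 446. -302.   25.]
scene amber_vial 0.57 [287. 307.] 285 [ 498. -319.   25.]
scene press_pad 0.86 [225. 179.] 1200 [567. 113.  25.]
scene press_pad 0.19 [254. 163.] 4941 [667. 148.  25.]
scene cabinet 0.73 [252. 166.] 4971 [655. 134.  25.]
scene white_cap_vial 0.69 [221. 246.] 193 [ 456. -114.   25.]
scene blue_cap_vial 0.51 [233. 279.] 243 [ 438. -212.   25.]
top {'fx': 424.27994740717116, 'fy': 424.27994740717116, 'cx': 251.41628128664266, 'cy': 185.2898563073606, 'world_from_camera': array([[-1.07325066e-01,  9.72859648e-01, -2.05001063e-01,
         3.90882137e+02],
       [-9.94218780e-01, -1.05685427e-01,  1.89633612e-02,
        -4.12011134e+01],
       [-3.21693587e-03,  2.05851150e-01,  9.78578027e-01,
         1.05804172e+03],
       [ 0.00000000e+00,  0.00000000e+00,  0.00000000e+00,
         1.00000000e+00]])}
top amber_vial 0.64 [367. 219.] 85 [ 494. -334.   25.]
top amber_vial 0.33 [189. 212.] 1085 [558.  98.  25.]
top press_pad 0.61 [187. 212.] 1107 [558. 103.  25.]
top cabinet 0.93 [178. 177.] 7086 [647. 119.  25.]
top cabinet 0.62 [320. 247.] 87 [ 439. -210.   25.]
0.6 [156.91456377 630.73106556 292.24713053] [-7.02910839e-06  1.21616824e-01  9.92577124e-01 -3.27343362e-05] [ 0.15169128 -0.35204896 -0.60487896] 86.99374695202704
```

```bash
python3 -c "
import cv2,numpy as np
a=cv2.imread('pics/scene0.png');b=cv2.imread('pics/top0.png')
cv2.imwrite('pics/s1.png',cv2.resize(a,(768,576)));cv2.imwrite('pics/t1.png',cv2.resize(b,(768,576)))"
```

```text
(no output)
```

View pics/s1.png

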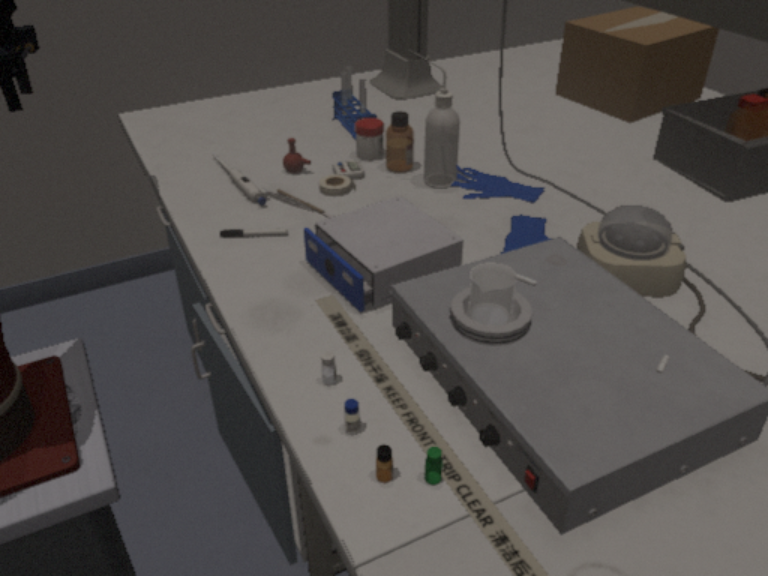

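View pics/t1.png

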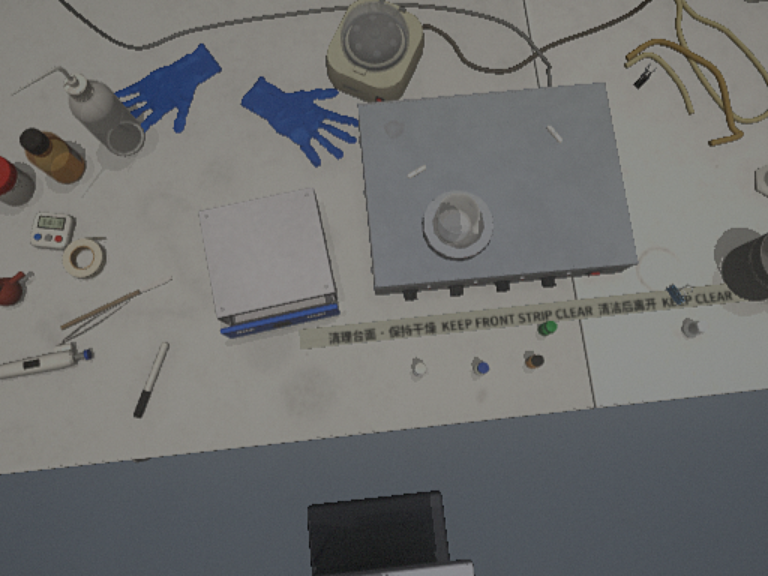

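The scene view shows the amber vial at about (385,464)/1.5, with green beside it at (433,466)/1.5, blue at (351,416)/1.5 and white at (328,368)/1.5. The cabinet's blue front is around (335,265)/1.5. In the top view the amber vial is at (534,361)/1.5 and the cabinet front edge runs (222,333)–(338,313)/1.5. I'll fit the poses next.

```bash
cat >> h.py <<'E'
from scipy.optimize import minimize
def hullmask(cam,P):
    c=manip.calibration(cam); T=np.linalg.inv(np.array(c["world_from_camera"]))
    q=P@T[:3,:3].T+T[:3,3]
    uv=np.c_[c["cx"]+c["fx"]*q[:,0]/-q[:,2], c["cy"]+c["fy"]*q[:,1]/q[:,2]]
    m=np.zeros((384*4,512*4),np.uint8)
    cv2.fillConvexPoly(m,cv2.convexHull(np.round(uv*4+1.5).astype(np.int32)),1)
    return cv2.resize(m.astype(np.float32),(512,384),interpolation=cv2.INTER_AREA)
def box(x0,x1,w,z0,z1): return np.array([[x,y,z] for x in(x0,x1) for y in(-w,w) for z in(z0,z1)],float)
def place(P,v):
    c,s=np.cos(v[2]),np.sin(v[2]); R=np.array([[c,-s,0],[s,c,0],[0,0,1]])
    return P@R.T+[v[0],v[1],0]
def fit(P,masks,v0,scale):
    def cost(v):
        return sum(np.abs(hullmask(k,place(P,v))-m).sum()/m.sum() for k,m in masks.items())
    v0=np.array(v0,float); n=len(v0)
    f=(lambda u: cost(u)) if n==3 else (lambda u: cost([u[0],u[1],0]))
    S=np.vstack([v0]+[v0+np.eye(n)[i]*scale[i] for i in range(n)])
    r=minimize(f,v0,method="Nelder-Mead",options=dict(initial_simplex=S,xatol=.02,fatol=1e-4)); return r.x,r.fun
a=np.linspace(0,2*np.pi,24,endpoint=False)
def cyl(r,z0,z1): return np.array([[r*np.cos(t),r*np.sin(t),z] for t in a for z in(z0,z1)])
VIAL=np.vstack([cyl(10.5,0,37),cyl(9,37,49)])
E
python3 - <<'E'
from h import *
M={}
F={}
for n in ("scene","top"):
    manip.get_image(n)
    c=manip.cut_out("cabinet",n); p=manip.cut_out("press_pad",n)
    print(n,[(round(x["conf"],2),x["region"].sum()) for x in c+p], (c[0]["region"]&p[0]["region"]).sum() if c and p else 0)
    if c:
        M[n]=(c[0]["region"]|p[0]["region"] if p else c[0]["region"]).astype(np.float32)
    if p: F[n]=p[0]["region"].astype(np.float32)
B=box(-105,90,95,0,74)
for sub in (M,{"scene":M["scene"]},{"top":M["top"]}):
    print("cab",*fit(B,sub,[655,130,0.1],[15,15,.15]))
print("front",*fit(box(-105,-96,93.5,4,72),{"scene":F["scene"]},[655,130,0.1],[15,15,.15]))
r=[x for x in manip.cut_out("amber_vial","scene")]
manip.get_image("scene")
for k in ("amber_vial","blue_cap_vial"):
  for x in manip.cut_out(k,"scene"):
    q=at_z("scene",x["xy"],25); print(k,x["conf"],*fit(VIAL,{"scene":x["region"].astype(np.float32)},q[:2],[6,6]))
im=cv2.imread("pics/top0.png"); print(at_z("top",(356,241),25),proj("top",[446,-302,25]))
cv2.imwrite("pics/vt.png",cv2.resize(im[215:265,300:390],None,fx=8,fy=8,interpolation=cv2.INTER_NEAREST))
E
```

```text
scene [(0.6, np.int64(4877)), (0.49, np.int64(1200)), (0.97, np.int64(1254))] 1195
top [(0.57, np.int64(7096)), (0.59, np.int64(1091))] 1079
cab [6.54186505e+02 1.11899042e+02 1.16593027e-01] 0.19082322716712952
cab [6.55502151e+02 1.19133138e+02 1.42103625e-01] 0.12801358103752136
cab [6.55128809e+02 1.11469671e+02 1.06155293e-01] 0.05481499806046486
front [6.55377413e+02 1.14701110e+02 1.81700394e-01] 0.14483653008937836
amber_vial 0.78 [ 495.09624937 -325.87001077] 0.07578397542238235
amber_vial 0.51 [ 443.4405986  -297.17781738] 0.28783631324768066
amber_vial 0.46 [645.0715923  104.32892786] 0.9679545760154724
blue_cap_vial 0.82 [ 443.37692129 -209.12068595] 0.2877538204193115
[ 443.03130158 -297.98152882   25.        ] [357.44895101 239.59445686]
```

View pics/vt.png

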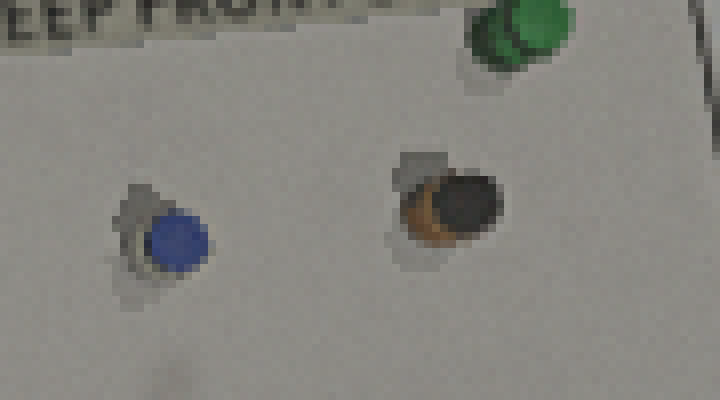

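The crop shows the amber vial's black cap centre at crop (468,203), which is top-image pixel (358.3,240.2). The scene and top fits of the cabinet disagree by a few mm, so I'll check wireframe overlays.

Run:
```python
from h import *
print(at_z("top",(358.3,240.2),49))
v=[655,112,.106]
out=[]
for n,(r0,c0) in (("scene",(120,190)),("top",(110,115))):
    im=cv2.imread(f"pics/{n}0.png")[r0:r0+120,c0:c0+125]; im=cv2.resize(im,None,fx=4.7,fy=4.7,interpolation=cv2.INTER_CUBIC)[:, :390 if 0 else None]
    im=cv2.convertScaleAbs(im,alpha=1.5)
    for B,col in ((box(-90,90,95,0,74),(0,0,255)),(box(-105,-96,93.5,4,72),(0,255,255))):
        P=place(B,v); uv=[((proj(n,p)-[c0,r0]+.5)*4.7).astype(int) for p in P]
        for i in range(8):
            for b in (1,2,4):
                if not i&b: cv2.line(im,tuple(map(int,uv[i])),tuple(map(int,uv[i|b])),col,1)
    out.append(im)
cv2.imwrite("pics/ov_s.png",out[0]);cv2.imwrite("pics/ov_t.png",out[1])
```

```text
[ 443.09484249 -297.71395146   49.        ]
```

View pics/ov_s.png

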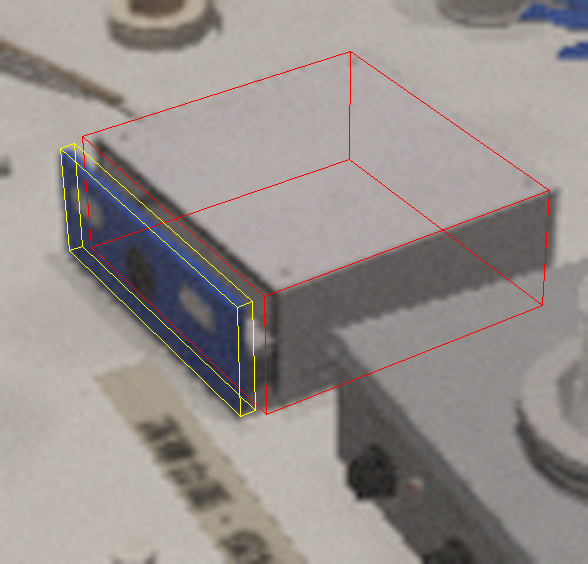

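View pics/ov_t.png

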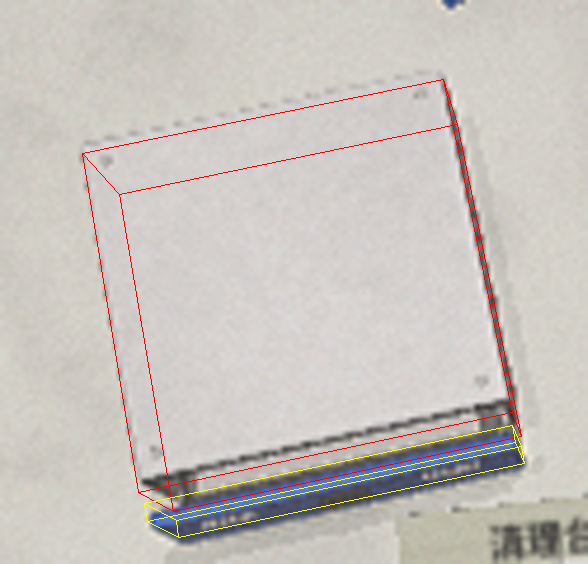

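Top overlay: the front matches to about 2 mm. The scene fit was biased because the grey box hides part of the cabinet. I'll use a yaw of 0.106, pad face ≈ (550.6, 100.9) and amber ≈ (443.1, -297.7). Now moving to the stand-off in front of the pad, with the gripper closed.

Emit:
{"name": "servo_tool", "arguments": {
  "steps": [
    {"tx": 0.05,"ty": -0.05,"wz": -8,"gripper": 1},
    {"tx": 0.1,"ty": -0.1,"wz": -16,"gripper": 1},
    {"tx": 0.344,"ty": -0.535,"wz": -24,"gripper": 1},
    {"tx": 0.344,"ty": -0.535,"wz": -32,"gripper": 1},
    {"tx": 0.344,"ty": -0.535,"wz": -40,"gripper": 1},
    {"tx": 0.344,"ty": -0.535,"wz": -48,"gripper": 1},
    {"tx": 0.344,"ty": -0.535,"wz": -56,"gripper": 1},
    {"tx": 0.344,"ty": -0.535,"wz": -64,"gripper": 1},
    {"tx": 0.344,"ty": -0.535,"wz": -72,"gripper": 1},
    {"tx": 0.344,"ty": -0.535,"wz": -80,"gripper": 1},
    {"tx": 0.344,"ty": -0.535,"wz": -88,"gripper": 1},
    {"tx": 0.344,"ty": -0.535,"wz": -96,"gripper": 1},
    {"tx": 0.344,"ty": -0.535,"wz": -104,"gripper": 1},
    {"tx": 0.344,"ty": -0.535,"wz": -112,"gripper": 1},
    {"tx": 0.344,"ty": -0.535,"wz": -120,"gripper": 1},
    {"tx": 0.344,"ty": -0.535,"wz": -128,"gripper": 1},
    {"tx": 0.344,"ty": -0.535,"wz": -136,"gripper": 1},
    {"tx": 0.344,"ty": -0.535,"wz": -144,"gripper": 1},
    {"tx": 0.344,"ty": -0.535,"wz": -152,"gripper": 1},
    {"tx": 0.344,"ty": -0.535,"wz": -160,"gripper": 1}
  ]
}}

```text
$.steps[0]: bad value
```

Emit:
{"name": "servo_tool", "arguments": {
  "steps": [
    {"tx": 0.05,"ty": -0.05,"tz": 0,"wx": 0,"wy": 0,"wz": -8,"gripper": 1},
    {"tx": 0.1,"ty": -0.1,"tz": 0,"wx": 0,"wy": 0,"wz": -16,"gripper": 1},
    {"tx": 0.344,"ty": -0.535,"tz": 0,"wx": 0,"wy": 0,"wz": -24,"gripper": 1},
    {"tx": 0.344,"ty": -0.535,"tz": 0,"wx": 0,"wy": 0,"wz": -32,"gripper": 1},
    {"tx": 0.344,"ty": -0.535,"tz": 0,"wx": 0,"wy": 0,"wz": -40,"gripper": 1},
    {"tx": 0.344,"ty": -0.535,"tz": 0,"wx": 0,"wy": 0,"wz": -48,"gripper": 1},
    {"tx": 0.344,"ty": -0.535,"tz": 0,"wx": 0,"wy": 0,"wz": -56,"gripper": 1},
    {"tx": 0.344,"ty": -0.535,"tz": 0,"wx": 0,"wy": 0,"wz": -64,"gripper": 1},
    {"tx": 0.344,"ty": -0.535,"tz": 0,"wx": 0,"wy": 0,"wz": -72,"gripper": 1},
    {"tx": 0.344,"ty": -0.535,"tz": 0,"wx": 0,"wy": 0,"wz": -80,"gripper": 1},
    {"tx": 0.344,"ty": -0.535,"tz": 0,"wx": 0,"wy": 0,"wz": -88,"gripper": 1},
    {"tx": 0.344,"ty": -0.535,"tz": 0,"wx": 0,"wy": 0,"wz": -96,"gripper": 1},
    {"tx": 0.344,"ty": -0.535,"tz": 0,"wx": 0,"wy": 0,"wz": -104,"gripper": 1},
    {"tx": 0.344,"ty": -0.535,"tz": 0,"wx": 0,"wy": 0,"wz": -112,"gripper": 1},
    {"tx": 0.344,"ty": -0.535,"tz": 0,"wx": 0,"wy": 0,"wz": -120,"gripper": 1},
    {"tx": 0.344,"ty": -0.535,"tz": 0,"wx": 0,"wy": 0,"wz": -128,"gripper": 1},
    {"tx": 0.344,"ty": -0.535,"tz": 0,"wx": 0,"wy": 0,"wz": -136,"gripper": 1},
    {"tx": 0.344,"ty": -0.535,"tz": 0,"wx": 0,"wy": 0,"wz": -144,"gripper": 1},
    {"tx": 0.344,"ty": -0.535,"tz": 0,"wx": 0,"wy": 0,"wz": -152,"gripper": 1},
    {"tx": 0.344,"ty": -0.535,"tz": 0,"wx": 0,"wy": 0,"wz": -160,"gripper": 1}
  ]
}}

```text
t: 3.1
eef_pos: [500.9, 95.7, 292.4]
tool_rot: [-0.0, 0.999, 0.05, 0.0]
wrist_force: [-0.0, 0.1, -0.3]
opening: 0.7
finger_force: 0.0
```

Emit:
{"name": "servo_tool", "arguments": {
  "steps": [
    {"tx": 0,"ty": 0,"tz": -0.05,"wx": 0,"wy": 0,"wz": 0,"gripper": 1},
    {"tx": 0,"ty": 0,"tz": -0.1,"wx": 0,"wy": 0,"wz": 0,"gripper": 1},
    {"tx": 0,"ty": 0,"tz": -0.15,"wx": 0,"wy": 0,"wz": 0,"gripper": 1},
    {"tx": 0,"ty": 0,"tz": -0.187,"wx": 0,"wy": 0,"wz": 0,"gripper": 1},
    {"tx": 0.01,"ty": 0.001,"tz": -0.187,"wx": 0,"wy": 0,"wz": 0,"gripper": 1},
    {"tx": 0.02,"ty": 0.002,"tz": -0.187,"wx": 0,"wy": 0,"wz": 0,"gripper": 1},
    {"tx": 0.025,"ty": 0.0026,"tz": -0.187,"wx": 0,"wy": 0,"wz": 0,"gripper": 1},
    {"tx": 0.03,"ty": 0.003,"tz": -0.187,"wx": 0,"wy": 0,"wz": 0,"gripper": 1},
    {"tx": 0.03,"ty": 0.003,"tz": -0.187,"wx": 0,"wy": 0,"wz": 0,"gripper": 1}
  ]
}}

```text
t: 4.0
eef_pos: [532.4, 99.1, 106.7]
tool_rot: [-0.0, 0.999, 0.053, 0.001]
wrist_force: [-0.3, 0.2, 1.3]
opening: 0.3
finger_force: 0.0
```

Run:
```python
from h import *
im=manip.get_image("scene"); cv2.imwrite("pics/a1.png",cv2.resize(cv2.convertScaleAbs(im[100:220,160:320,::-1],alpha=1.6),None,fx=4.5,fy=4.5,interpolation=cv2.INTER_CUBIC))
s=manip.read_state();print(s["eef_pos"],s["wrist_force"])
```

```text
[531.72732018  98.90990559 106.31957038] [0.43108324 0.31123433 0.43968999]
```

View pics/a1.png

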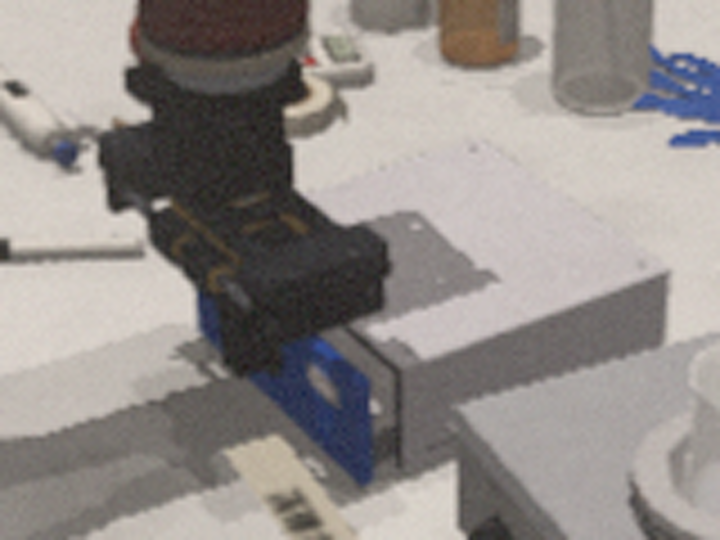

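The picture shows the closed fingers at about (255,340) in the crop, just in front of the pad mid-width, with the body above the cabinet. Next I'll creep in.

Emit:
{"name": "servo_tool", "arguments": {
  "steps": [
    {"tx": 0.001,"ty": 0.0001,"tz": 0,"wx": 0,"wy": 0,"wz": 0,"gripper": 1},
    {"tx": 0.002,"ty": 0.0002,"tz": 0,"wx": 0,"wy": 0,"wz": 0,"gripper": 1},
    {"tx": 0.003,"ty": 0.0003,"tz": 0,"wx": 0,"wy": 0,"wz": 0,"gripper": 1},
    {"tx": 0.004,"ty": 0.0004,"tz": 0,"wx": 0,"wy": 0,"wz": 0,"gripper": 1},
    {"tx": 0.005,"ty": 0.0005,"tz": 0,"wx": 0,"wy": 0,"wz": 0,"gripper": 1}
  ]
}}

```text
t: 4.55
eef_pos: [534.8, 99.2, 104.9]
tool_rot: [-0.0, 0.999, 0.053, -0.001]
wrist_force: [-6.9, -1.3, 5.1]
opening: 0.4
finger_force: 3.6
```

Emit:
{"name": "servo_tool", "arguments": {
  "steps": [
    {"tx": 0,"ty": 0,"tz": 0,"wx": 0,"wy": 0,"wz": 0,"gripper": 1},
    {"tx": 0,"ty": 0,"tz": 0,"wx": 0,"wy": 0,"wz": 0,"gripper": 1},
    {"tx": 0,"ty": 0,"tz": 0,"wx": 0,"wy": 0,"wz": 0,"gripper": 1}
  ]
}}

```text
t: 4.85
eef_pos: [534.8, 99.2, 104.9]
tool_rot: [-0.0, 0.999, 0.053, -0.001]
wrist_force: [-6.8, -1.0, 3.9]
opening: 0.8
finger_force: 3.1
```

Emit:
{"name": "servo_tool", "arguments": {
  "steps": [
    {"tx": 0.0005,"ty": 0.0001,"tz": 0.0003,"wx": 0,"wy": 0,"wz": 0,"gripper": 1},
    {"tx": 0.001,"ty": 0.0001,"tz": 0.0005,"wx": 0,"wy": 0,"wz": 0,"gripper": 1},
    {"tx": 0.0015,"ty": 0.0002,"tz": 0.0005,"wx": 0,"wy": 0,"wz": 0,"gripper": 1},
    {"tx": 0.002,"ty": 0.0002,"tz": 0.0005,"wx": 0,"wy": 0,"wz": 0,"gripper": 1},
    {"tx": 0.0025,"ty": 0.0003,"tz": 0.0005,"wx": 0,"wy": 0,"wz": 0,"gripper": 1},
    {"tx": 0.003,"ty": 0.0003,"tz": 0.0005,"wx": 0,"wy": 0,"wz": 0,"gripper": 1}
  ]
}}

```text
t: 5.45
eef_pos: [537.1, 99.5, 105.0]
tool_rot: [0.0, 0.999, 0.053, -0.002]
wrist_force: [-6.9, -0.3, 3.1]
opening: 0.3
finger_force: 3.8
```

Emit:
{"name": "servo_tool", "arguments": {
  "steps": [
    {"tx": 0.0005,"ty": 0.0001,"tz": 0.0003,"wx": 0,"wy": 0,"wz": 0,"gripper": 1},
    {"tx": 0.001,"ty": 0.0001,"tz": 0.0003,"wx": 0,"wy": 0,"wz": 0,"gripper": 1},
    {"tx": 0.0015,"ty": 0.0002,"tz": 0.0003,"wx": 0,"wy": 0,"wz": 0,"gripper": 1},
    {"tx": 0.0015,"ty": 0.0002,"tz": 0.0003,"wx": 0,"wy": 0,"wz": 0,"gripper": 1}
  ]
}}

```text
t: 5.85
eef_pos: [538.4, 99.6, 105.0]
tool_rot: [0.0, 0.999, 0.053, -0.002]
wrist_force: [-7.3, -0.1, -0.3]
opening: 0.3
finger_force: 3.6
```

Emit:
{"name": "servo_tool", "arguments": {
  "steps": [
    {"tx": 0.0004,"ty": 0,"tz": 0,"wx": 0,"wy": 0,"wz": 0,"gripper": 1},
    {"tx": 0.0008,"ty": 0.0001,"tz": 0,"wx": 0,"wy": 0,"wz": 0,"gripper": 1}
  ]
}}

```text
t: 6.05
eef_pos: [539.1, 99.7, 105.0]
tool_rot: [0.0, 0.999, 0.053, -0.002]
wrist_force: [-8.5, 0.6, 1.5]
opening: 0.5
finger_force: 3.8
```

Emit:
{"name": "servo_tool", "arguments": {
  "steps": [
    {"tx": 0.0004,"ty": 0,"tz": 0,"wx": 0,"wy": 0,"wz": 0,"gripper": 1},
    {"tx": 0.0008,"ty": 0.0001,"tz": 0,"wx": 0,"wy": 0,"wz": 0,"gripper": 1}
  ]
}}

```text
t: 6.25
eef_pos: [539.9, 99.8, 105.0]
tool_rot: [0.0, 0.999, 0.053, -0.002]
wrist_force: [-8.6, 0.2, 0.8]
opening: 0.5
finger_force: 3.8
```

Emit:
{"name": "servo_tool", "arguments": {
  "steps": [
    {"tx": 0.0004,"ty": 0,"tz": 0,"wx": 0,"wy": 0,"wz": 0,"gripper": 1},
    {"tx": 0.0008,"ty": 0.0001,"tz": 0,"wx": 0,"wy": 0,"wz": 0,"gripper": 1}
  ]
}}

```text
t: 6.45
eef_pos: [540.8, 99.9, 105.0]
tool_rot: [0.0, 0.999, 0.053, -0.002]
wrist_force: [-7.2, -0.9, 1.3]
opening: 0.4
finger_force: 3.8
```

Emit:
{"name": "servo_tool", "arguments": {
  "steps": [
    {"tx": 0.0004,"ty": 0,"tz": 0,"wx": 0,"wy": 0,"wz": 0,"gripper": 1},
    {"tx": 0.0008,"ty": 0.0001,"tz": 0,"wx": 0,"wy": 0,"wz": 0,"gripper": 1}
  ]
}}

```text
t: 6.65
eef_pos: [541.5, 99.9, 105.0]
tool_rot: [0.0, 0.999, 0.053, -0.002]
wrist_force: [-7.8, -1.2, 0.7]
opening: 0.2
finger_force: 3.8
```

Emit:
{"name": "servo_tool", "arguments": {
  "steps": [
    {"tx": 0.0004,"ty": 0,"tz": 0,"wx": 0,"wy": 0,"wz": 0,"gripper": 1},
    {"tx": 0.0008,"ty": 0.0001,"tz": 0,"wx": 0,"wy": 0,"wz": 0,"gripper": 1}
  ]
}}

```text
t: 6.85
eef_pos: [542.3, 100.1, 105.0]
tool_rot: [0.0, 0.999, 0.053, -0.002]
wrist_force: [-7.9, -1.9, 2.0]
opening: 0.9
finger_force: 4.0
```

Emit:
{"name": "servo_tool", "arguments": {
  "steps": [
    {"tx": 0.0004,"ty": 0,"tz": 0,"wx": 0,"wy": 0,"wz": 0,"gripper": 1},
    {"tx": 0.0008,"ty": 0.0001,"tz": 0,"wx": 0,"wy": 0,"wz": 0,"gripper": 1}
  ]
}}

```text
t: 7.05
eef_pos: [543.1, 100.2, 105.0]
tool_rot: [0.0, 0.999, 0.053, -0.003]
wrist_force: [-7.8, -0.0, 1.5]
opening: 0.3
finger_force: 4.0
```

Emit:
{"name": "servo_tool", "arguments": {
  "steps": [
    {"tx": 0.0004,"ty": 0,"tz": 0,"wx": 0,"wy": 0,"wz": 0,"gripper": 1},
    {"tx": 0.0008,"ty": 0.0001,"tz": 0,"wx": 0,"wy": 0,"wz": 0,"gripper": 1}
  ]
}}

```text
t: 7.25
eef_pos: [543.9, 100.2, 105.0]
tool_rot: [0.0, 0.999, 0.053, -0.003]
wrist_force: [-8.7, -1.0, 1.9]
opening: 0.3
finger_force: 4.0
```

Emit:
{"name": "servo_tool", "arguments": {
  "steps": [
    {"tx": 0.0004,"ty": 0,"tz": 0,"wx": 0,"wy": 0,"wz": 0,"gripper": 1},
    {"tx": 0.0008,"ty": 0.0001,"tz": 0,"wx": 0,"wy": 0,"wz": 0,"gripper": 1}
  ]
}}

```text
t: 7.45
eef_pos: [544.7, 100.3, 105.0]
tool_rot: [0.0, 0.999, 0.053, -0.003]
wrist_force: [-7.8, -0.4, 1.6]
opening: 0.5
finger_force: 4.0
```

Emit:
{"name": "servo_tool", "arguments": {
  "steps": [
    {"tx": 0.0004,"ty": 0,"tz": 0,"wx": 0,"wy": 0,"wz": 0,"gripper": 1},
    {"tx": 0.0008,"ty": 0.0001,"tz": 0,"wx": 0,"wy": 0,"wz": 0,"gripper": 1}
  ]
}}

```text
t: 7.65
eef_pos: [545.2, 100.4, 105.0]
tool_rot: [0.0, 0.999, 0.053, -0.003]
wrist_force: [-10.9, -1.3, 3.6]
opening: 0.5
finger_force: 5.3
```

The force is rising, so the buffer is reached. One more small step.

Emit:
{"name": "servo_tool", "arguments": {
  "steps": [
    {"tx": 0.0002,"ty": 0,"tz": 0,"wx": 0,"wy": 0,"wz": 0,"gripper": 1},
    {"tx": 0.0004,"ty": 0,"tz": 0,"wx": 0,"wy": 0,"wz": 0,"gripper": 1}
  ]
}}

```text
t: 7.85
eef_pos: [545.3, 100.4, 105.0]
tool_rot: [0.0, 0.999, 0.053, -0.003]
wrist_force: [-11.2, -0.6, 4.3]
opening: 0.4
finger_force: 5.9
```

Emit:
{"name": "servo_tool", "arguments": {
  "steps": [
    {"tx": 0.0002,"ty": 0,"tz": 0,"wx": 0,"wy": 0,"wz": 0,"gripper": 1},
    {"tx": 0.0004,"ty": 0,"tz": 0,"wx": 0,"wy": 0,"wz": 0,"gripper": 1}
  ]
}}

```text
t: 8.05
eef_pos: [545.4, 100.4, 104.9]
tool_rot: [0.0, 0.999, 0.053, -0.004]
wrist_force: [-13.6, -0.6, 6.8]
opening: 0.3
finger_force: 6.7
```

13.6 N, so the latch has been worked. Retreating quickly, then up.

Emit:
{"name": "servo_tool", "arguments": {
  "steps": [
    {"tx": -0.03,"ty": -0.003,"tz": 0,"wx": 0,"wy": 0,"wz": 0,"gripper": 1},
    {"tx": -0.075,"ty": -0.008,"tz": 0,"wx": 0,"wy": 0,"wz": 0,"gripper": 1},
    {"tx": -0.11,"ty": -0.0117,"tz": 0,"wx": 0,"wy": 0,"wz": 0,"gripper": 1},
    {"tx": -0.115,"ty": -0.0122,"tz": 0,"wx": 0,"wy": 0,"wz": 0,"gripper": 0.9},
    {"tx": -0.115,"ty": -0.0122,"tz": 0.045,"wx": 0,"wy": 0,"wz": 0,"gripper": 0.5},
    {"tx": -0.115,"ty": -0.0122,"tz": 0.09,"wx": 0,"wy": 0,"wz": 0,"gripper": 0.5},
    {"tx": -0.115,"ty": -0.0622,"tz": 0.09,"wx": 0,"wy": 0,"wz": 0,"gripper": 0.5},
    {"tx": -0.105,"ty": -0.1122,"tz": 0.09,"wx": 0,"wy": 0,"wz": 0,"gripper": 0.5},
    {"tx": -0.105,"ty": -0.1622,"tz": 0.09,"wx": 0,"wy": 0,"wz": 0,"gripper": 0.5},
    {"tx": -0.105,"ty": -0.2122,"tz": 0.09,"wx": 0,"wy": 0,"wz": 0,"gripper": 0.5},
    {"tx": -0.105,"ty": -0.2622,"tz": 0.09,"wx": 0,"wy": 0,"wz": 0,"gripper": 0.5}
  ]
}}

```text
t: 9.15
eef_pos: [443.7, -162.8, 196.7]
tool_rot: [-0.0, 0.999, 0.053, 0.001]
wrist_force: [1.2, 0.8, -1.2]
opening: 43.1
finger_force: 0.0
```

Run:
```python
from h import *
im=manip.get_image("top"); cv2.imwrite("pics/top2.png",im[:,:,::-1]); im2=manip.get_image("scene"); cv2.imwrite("pics/scene2.png",im2[:,:,::-1])
a=cv2.resize(im[120:265,110:210],(400,580),interpolation=cv2.INTER_CUBIC); b=cv2.resize(im2[120:265,170:270],(400,580),interpolation=cv2.INTER_CUBIC)
cv2.imwrite("pics/open.png",cv2.convertScaleAbs(np.hstack([a,b])[:,:,::-1],alpha=1.5))
print(manip.read_state()["eef_pos"],manip.read_state()["wrist_force"])
for n in("top","scene"):
  for r in manip.cut_out("amber_vial",n): print(n,r["conf"],r["xy"],at_z(n,r["xy"],25))
```

```text
[ 443.11168936 -167.36249315  196.99201682] [0.66000722 0.55465635 0.74266284]
scene 0.84 [288.2, 307.4] [ 498.2772548  -321.71198677   25.        ]
scene 0.48 [256.4, 309.5] [ 445.13720228 -299.6691884    25.        ]
```

View pics/open.png

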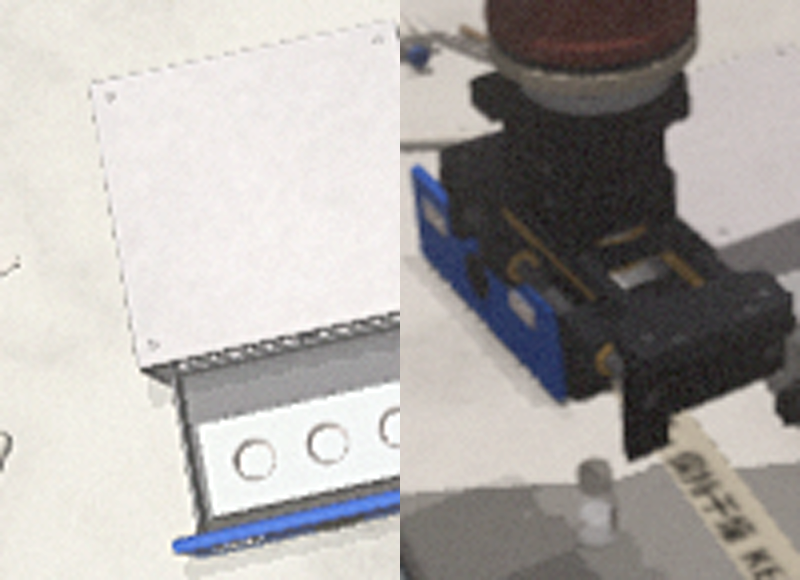

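The drawer is open, with wells in the crop's left half at (255,459), (328,443) and (403,425). Moving above the amber vial.

Emit:
{"name": "servo_tool", "arguments": {
  "steps": [
    {"tx": 0,"ty": -0.045,"tz": 0,"wx": 0,"wy": 0,"wz": 0,"gripper": 0.4},
    {"tx": 0,"ty": -0.09,"tz": 0,"wx": 0,"wy": 0,"wz": 0,"gripper": 0.4},
    {"tx": 0,"ty": -0.125,"tz": 0,"wx": 0,"wy": 0,"wz": 0,"gripper": 0.4},
    {"tx": 0,"ty": -0.1365,"tz": -0.02,"wx": 0,"wy": 0,"wz": 0,"gripper": 0.4},
    {"tx": 0,"ty": -0.1365,"tz": -0.05,"wx": 0,"wy": 0,"wz": 0,"gripper": 0.4},
    {"tx": 0,"ty": -0.1365,"tz": -0.065,"wx": 0,"wy": 0,"wz": 0,"gripper": 0.4},
    {"tx": 0,"ty": -0.1365,"tz": -0.065,"wx": 0,"wy": 0,"wz": 0,"gripper": 0.4}
  ]
}}

```text
t: 10.05
eef_pos: [443.0, -295.2, 129.1]
tool_rot: [-0.001, 0.999, 0.053, -0.002]
wrist_force: [0.1, 0.3, 0.6]
opening: 52.2
finger_force: 0.0
```

Run:
```python
from h import *
im=manip.get_image("scene"); 
a=cv2.resize(im[240:340,190:330],(700,500),interpolation=cv2.INTER_CUBIC)
cv2.imwrite("pics/g1.png",cv2.convertScaleAbs(a[:,:,::-1],alpha=1.5))
im=manip.get_image("top"); cv2.imwrite("pics/top3.png",im[:,:,::-1])
s=manip.read_state();print(s["eef_pos"],s["wrist_force"],s["opening"],s["qpos"])
# wells by circles in top image
P=im[215:260,150:235]; g=cv2.resize(cv2.cvtColor(P,cv2.COLOR_RGB2GRAY),None,fx=8,fy=8,interpolation=cv2.INTER_CUBIC)
c=cv2.HoughCircles(cv2.GaussianBlur(g,(0,0),3),cv2.HOUGH_GRADIENT,1,100,param1=60,param2=18,minRadius=30,maxRadius=52)
for x,y,r in (c[0] if c is not None else []):
    px=((x+.5)/8-.5+150,(y+.5)/8-.5+215); print(np.round(px,1),round(r/8,1),at_z("top",px,28).round(1))
print(manip.calibration("top")["fx"]*12/1000)
```

```text
[ 443.99872874 -296.41981979  131.54816946] [ 0.1562471  -0.56173545  0.31176098] 52.19470302220681 [-0.31369374  0.37062955  0.9746334   1.96432326 -0.36579167  0.99423759
 -0.63053038]
[191.6 230.6] 4.1 [510.5  95.2  28. ]
[210.5 226.8] 6.3 [515.   48.8  28. ]
[174.  234.2] 5.6 [506.4 138.4  28. ]
5.091359368886054
```

View pics/g1.png

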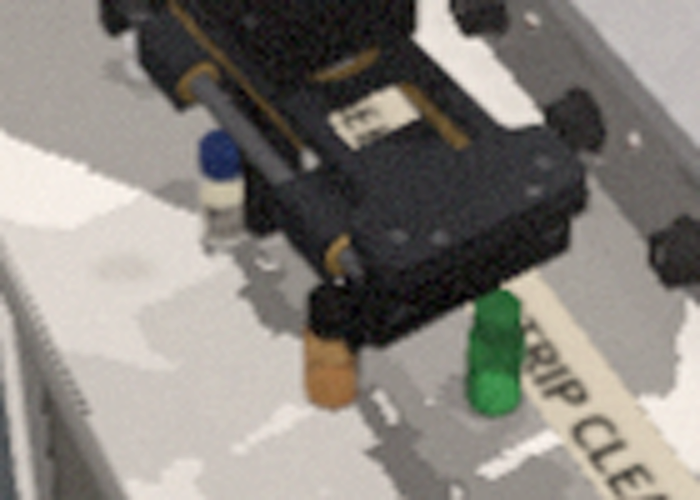

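The near fingertip is at crop (383,332), as predicted for the commanded pose, so the vial lies between the fingers. Descending and gripping.

Emit:
{"name": "servo_tool", "arguments": {
  "steps": [
    {"tx": 0,"ty": 0,"tz": 0,"wx": 0,"wy": 0,"wz": 0,"gripper": 0.4},
    {"tx": 0,"ty": 0,"tz": -0.015,"wx": 0,"wy": 0,"wz": 0,"gripper": 0.4},
    {"tx": 0,"ty": 0,"tz": -0.03,"wx": 0,"wy": 0,"wz": 0,"gripper": 0.4},
    {"tx": 0,"ty": 0,"tz": -0.04,"wx": 0,"wy": 0,"wz": 0,"gripper": 0.4},
    {"tx": 0,"ty": 0,"tz": -0.04,"wx": 0,"wy": 0,"wz": 0,"gripper": 0.4},
    {"tx": 0,"ty": 0,"tz": -0.04,"wx": 0,"wy": 0,"wz": 0,"gripper": 0.4},
    {"tx": 0,"ty": 0,"tz": -0.04,"wx": 0,"wy": 0,"wz": 0,"gripper": 0.55},
    {"tx": 0,"ty": 0,"tz": -0.04,"wx": 0,"wy": 0,"wz": 0,"gripper": 0.65},
    {"tx": 0,"ty": 0,"tz": -0.04,"wx": 0,"wy": 0,"wz": 0,"gripper": 0.75},
    {"tx": 0,"ty": 0,"tz": -0.04,"wx": 0,"wy": 0,"wz": 0,"gripper": 0.85},
    {"tx": 0,"ty": 0,"tz": -0.04,"wx": 0,"wy": 0,"wz": 0,"gripper": 1},
    {"tx": 0,"ty": 0,"tz": -0.04,"wx": 0,"wy": 0,"wz": 0,"gripper": 1},
    {"tx": 0,"ty": 0,"tz": -0.04,"wx": 0,"wy": 0,"wz": 0,"gripper": 1}
  ],
  "grip_force": 10
}}

```text
t: 11.45
eef_pos: [443.5, -297.1, 91.2]
tool_rot: [0.0, 0.999, 0.053, 0.0]
wrist_force: [0.2, 0.7, 0.3]
opening: 20.4
finger_force: 10.0
```

Gripped (20.4 mm). Next I lift clear, and numerically refine the well positions from plane-rectified images of both cameras.

Emit:
{"name": "servo_tool", "arguments": {
  "steps": [
    {"tx": 0,"ty": 0,"tz": 0.01,"wx": 0,"wy": 0,"wz": 0,"gripper": 1},
    {"tx": 0,"ty": 0,"tz": 0.03,"wx": 0,"wy": 0,"wz": 0,"gripper": 1},
    {"tx": 0,"ty": 0,"tz": 0.07,"wx": 0,"wy": 0,"wz": 0,"gripper": 1},
    {"tx": 0,"ty": 0,"tz": 0.1,"wx": 0,"wy": 0,"wz": 0,"gripper": 1},
    {"tx": 0,"ty": 0,"tz": 0.1,"wx": 0,"wy": 0,"wz": 0,"gripper": 1}
  ]
}}

```text
t: 11.95
eef_pos: [444.8, -298.6, 195.2]
tool_rot: [0.001, 0.999, 0.052, 0.003]
wrist_force: [0.8, -0.1, -0.3]
opening: 20.9
finger_force: 10.0
```

```bash
cat > w.py <<'E'
from h import *
from scipy.ndimage import map_coordinates
def rect(cam,n=6):
    im=np.mean([manip.get_image(cam) for _ in range(n)],0).mean(2); return im
X0,Y0,S=470,20,.5
xs=np.arange(X0,555,S); ys=np.arange(Y0,170,S)
def warp(cam,im,z=28):
    out=np.zeros((len(xs),len(ys)))
    c=manip.calibration(cam); T=np.linalg.inv(np.array(c["world_from_camera"]))
    G=np.stack(np.meshgrid(xs,ys,indexing="ij"),-1); Q=np.c_[G.reshape(-1,2),np.full(G.shape[0]*G.shape[1],z)]@T[:3,:3].T+T[:3,3]
    u=c["cx"]+c["fx"]*Q[:,0]/-Q[:,2]; v=c["cy"]+c["fy"]*Q[:,1]/Q[:,2]
    return map_coordinates(im,[v,u],order=3).reshape(G.shape[:2])
t=np.linspace(0,2*np.pi,48,endpoint=False)
def score(W,v,r):
    s=0
    for k in(-45,0,45):
        cx=v[0]-k*np.sin(v[2]); cy=v[1]+k*np.cos(v[2])
        s+=map_coordinates(W,[(cx+r*np.cos(t)-X0)/S,(cy+r*np.sin(t)-Y0)/S],order=1,mode="nearest").mean()
    return s/3
E
python3 - <<'E'
from w import *
from itertools import product
for n in("top","scene"):
    im=rect(n); np.save(f"{n}_open.npy",im); W=warp(n,im)
    for r in (11,12,13):
        best=sorted((score(W,(x,y,a),r)-.5*score(W,(x,y,a),r+4),x,y,a) for x,y,a in product(np.arange(500,522,1),np.arange(85,106,1),(.08,.095,.11,.125)))[:4]
        print(n,r,np.round(best,3).tolist())
    cv2.imwrite(f"pics/w_{n}.png",np.clip(cv2.resize(W[::-1,::-1],None,fx=2,fy=2)*1.3,0,255))
a,b=cv2.imread("pics/w_top.png"),cv2.imread("pics/w_scene.png")
cv2.imwrite("pics/w.png",np.vstack([a,b][:600] if 0 else [a[:300],b[:300]])); print(a.shape)
print(manip.read_state()["eef_pos"],manip.read_state()["opening"])
E
```

```text
top 11 [[39.145, 511.0, 96.0, 0.11], [40.041, 511.0, 96.0, 0.125], [41.362, 511.0, 96.0, 0.095], [41.665, 511.0, 95.0, 0.11]]
top 12 [[39.702, 511.0, 95.0, 0.11], [40.203, 511.0, 95.0, 0.125], [41.717, 511.0, 95.0, 0.095], [42.76, 511.0, 96.0, 0.11]]
top 13 [[52.928, 511.0, 94.0, 0.125], [52.929, 511.0, 94.0, 0.11], [53.334, 510.0, 94.0, 0.11], [53.435, 511.0, 94.0, 0.095]]
scene 11 [[31.965, 513.0, 97.0, 0.11], [32.034, 513.0, 97.0, 0.125], [32.172, 513.0, 97.0, 0.095], [32.2, 514.0, 98.0, 0.125]]
scene 12 [[36.204, 500.0, 96.0, 0.125], [36.265, 500.0, 95.0, 0.125], [36.438, 500.0, 97.0, 0.125], [36.482, 500.0, 96.0, 0.11]]
scene 13 [[35.589, 500.0, 94.0, 0.125], [35.707, 500.0, 93.0, 0.125], [35.717, 500.0, 95.0, 0.125], [35.751, 500.0, 94.0, 0.11]]
(340, 600, 3)
[ 443.22235641 -297.13171589  190.77083281] 20.511212550447535[ WARN:0@18.089] global loadsave.cpp:1063 imwrite_ Unsupported depth image for selected encoder is fallbacked to CV_8U.
```

View pics/w.png

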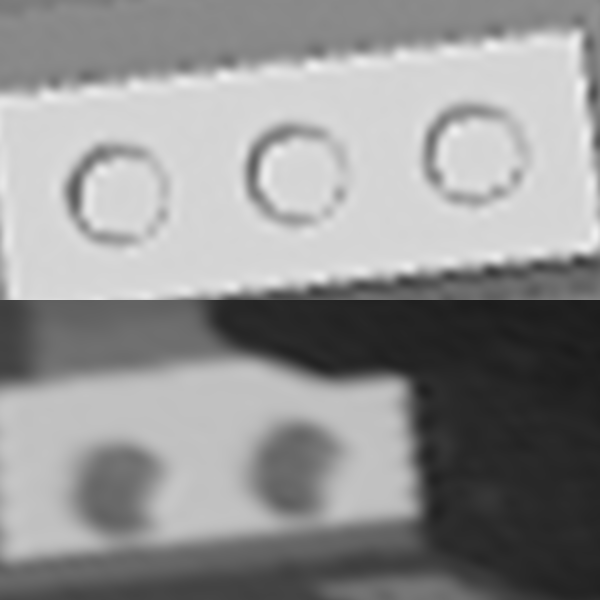

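Rectified view (4 px/mm, top half): the middle well ring is centred at about (297.5,175), giving (511.1, 95.5); the lower (scene) half gives about (512.5, 95). Target TCP is about (511.6, 95.7).

Emit:
{"name": "servo_tool", "arguments": {
  "steps": [
    {"tx": 0.005,"ty": 0.03,"tz": 0,"wx": 0,"wy": 0,"wz": 0,"gripper": 1},
    {"tx": 0.012,"ty": 0.07,"tz": 0,"wx": 0,"wy": 0,"wz": 0,"gripper": 1},
    {"tx": 0.019,"ty": 0.11,"tz": 0,"wx": 0,"wy": 0,"wz": 0,"gripper": 1},
    {"tx": 0.026,"ty": 0.15,"tz": 0,"wx": 0,"wy": 0,"wz": 0,"gripper": 1},
    {"tx": 0.033,"ty": 0.19,"tz": 0,"wx": 0,"wy": 0,"wz": 0,"gripper": 1},
    {"tx": 0.04,"ty": 0.23,"tz": 0,"wx": 0,"wy": 0,"wz": 0,"gripper": 1},
    {"tx": 0.047,"ty": 0.27,"tz": 0,"wx": 0,"wy": 0,"wz": 0,"gripper": 1},
    {"tx": 0.054,"ty": 0.31,"tz": 0,"wx": 0,"wy": 0,"wz": 0,"gripper": 1},
    {"tx": 0.061,"ty": 0.35,"tz": 0,"wx": 0,"wy": 0,"wz": 0,"gripper": 1},
    {"tx": 0.066,"ty": 0.38,"tz": 0,"wx": 0,"wy": 0,"wz": 0,"gripper": 1},
    {"tx": 0.0684,"ty": 0.3928,"tz": 0,"wx": 0,"wy": 0,"wz": 0,"gripper": 1},
    {"tx": 0.0684,"ty": 0.3928,"tz": 0,"wx": 0,"wy": 0,"wz": 0,"gripper": 1},
    {"tx": 0.0684,"ty": 0.3928,"tz": -0.02,"wx": 0,"wy": 0,"wz": 0,"gripper": 1},
    {"tx": 0.0684,"ty": 0.3928,"tz": -0.04,"wx": 0,"wy": 0,"wz": 0,"gripper": 1},
    {"tx": 0.0684,"ty": 0.3928,"tz": -0.055,"wx": 0,"wy": 0,"wz": 0,"gripper": 1},
    {"tx": 0.0684,"ty": 0.3928,"tz": -0.055,"wx": 0,"wy": 0,"wz": 0,"gripper": 1},
    {"tx": 0.0684,"ty": 0.3928,"tz": -0.055,"wx": 0,"wy": 0,"wz": 0,"gripper": 1},
    {"tx": 0.0684,"ty": 0.3928,"tz": -0.055,"wx": 0,"wy": 0,"wz": 0,"gripper": 1}
  ]
}}

```text
t: 14.35
eef_pos: [512.4, 95.3, 136.9]
tool_rot: [-0.0, 0.999, 0.052, 0.001]
wrist_force: [0.5, 0.4, 0.4]
opening: 20.6
finger_force: 10.0
```

Run:
```python
from h import *
im=np.mean([manip.get_image("scene") for _ in range(4)],0); s=manip.read_state();print(s["eef_pos"],s["wrist_force"],s["opening"],s["t"])
c0,r0,k=165,140,8
a=cv2.resize(im[r0:r0+72,c0:c0+95],None,fx=k,fy=k,interpolation=cv2.INTER_CUBIC)[:,:,::-1]
a=np.clip(a*1.8,0,255).astype(np.uint8).copy()
p=s["eef_pos"]
def circ(x,y,z,r,col):
    for t in np.linspace(0,2*np.pi,60): 
        q=(proj("scene",[x+r*np.cos(t),y+r*np.sin(t),z])-[c0,r0]+.5)*k; cv2.circle(a,tuple(int(v) for v in q),0,col,-1)
circ(p[0],p[1],p[2]-91,10.5,(0,255,0))
circ(512,95.3,28,12,(0,0,255))
cv2.imwrite("pics/in.png",a)
for r in manip.cut_out("amber_vial","scene"): print(r["conf"],r["xy"],r["region"].sum())
print(proj("scene",p-[0,0,80]))
```

```text
[512.09236237  95.87021848 136.61009787] [ 0.16974158 -0.10137591  0.52448131] 20.72681302583476 14.55
0.61 [287.2, 310.1] 245
0.52 [208.2, 181.7] 40
[206.75104688 177.18695101]
```

View pics/in.png

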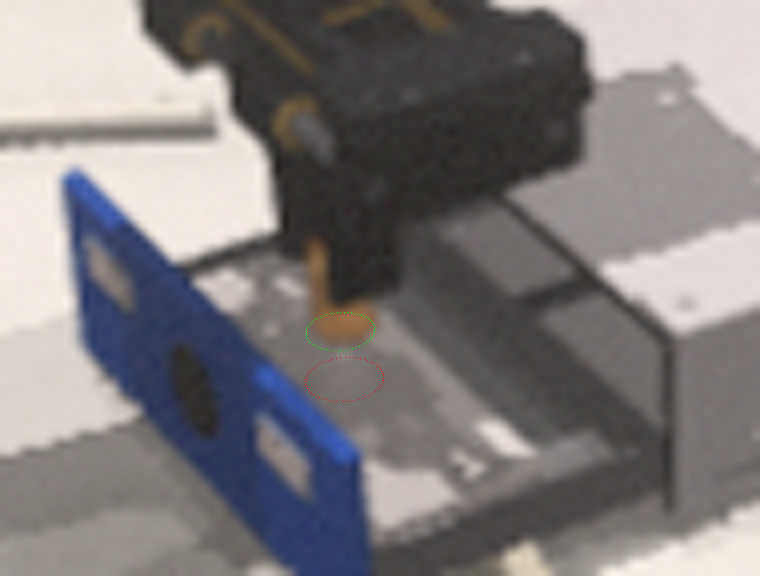

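The picture shows the vial upright under the fingers. Its base is at about (342,328), within 1 mm of the green prediction, above the well (red circle at (344,380)). Now lowering, and checking force at the mouth.

Emit:
{"name": "servo_tool", "arguments": {
  "steps": [
    {"tx": 0,"ty": 0,"tz": -0.006,"wx": 0,"wy": 0,"wz": 0,"gripper": 1},
    {"tx": 0,"ty": 0,"tz": -0.011,"wx": 0,"wy": 0,"wz": 0,"gripper": 1},
    {"tx": 0,"ty": 0,"tz": -0.014,"wx": 0,"wy": 0,"wz": 0,"gripper": 1},
    {"tx": 0,"ty": 0,"tz": -0.016,"wx": 0,"wy": 0,"wz": 0,"gripper": 1},
    {"tx": 0,"ty": 0,"tz": -0.0175,"wx": 0,"wy": 0,"wz": 0,"gripper": 1},
    {"tx": 0,"ty": 0,"tz": -0.019,"wx": 0,"wy": 0,"wz": 0,"gripper": 1},
    {"tx": 0,"ty": 0,"tz": -0.019,"wx": 0,"wy": 0,"wz": 0,"gripper": 1},
    {"tx": 0,"ty": 0,"tz": -0.019,"wx": 0,"wy": 0,"wz": 0,"gripper": 1}
  ]
}}

```text
t: 15.4
eef_pos: [511.9, 95.7, 117.1]
tool_rot: [-0.0, 0.999, 0.053, 0.0]
wrist_force: [-0.1, 1.0, -1.3]
opening: 20.5
finger_force: 10.0
```

Emit:
{"name": "servo_tool", "arguments": {
  "steps": [
    {"tx": 0,"ty": 0,"tz": -0.0015,"wx": 0,"wy": 0,"wz": 0,"gripper": 1},
    {"tx": 0,"ty": 0,"tz": -0.003,"wx": 0,"wy": 0,"wz": 0,"gripper": 1},
    {"tx": 0,"ty": 0,"tz": -0.0045,"wx": 0,"wy": 0,"wz": 0,"gripper": 1},
    {"tx": 0,"ty": 0,"tz": -0.0045,"wx": 0,"wy": 0,"wz": 0,"gripper": 1}
  ]
}}

```text
t: 15.8
eef_pos: [511.7, 95.7, 112.3]
tool_rot: [0.0, 0.999, 0.053, -0.0]
wrist_force: [-0.0, 0.1, -0.7]
opening: 20.5
finger_force: 10.0
```

Vial bottom is at about 21 mm and free. Continuing to about 15 mm.

Emit:
{"name": "servo_tool", "arguments": {
  "steps": [
    {"tx": 0,"ty": 0,"tz": -0.002,"wx": 0,"wy": 0,"wz": 0,"gripper": 1},
    {"tx": 0,"ty": 0,"tz": -0.004,"wx": 0,"wy": 0,"wz": 0,"gripper": 1},
    {"tx": 0,"ty": 0,"tz": -0.006,"wx": 0,"wy": 0,"wz": 0,"gripper": 1},
    {"tx": 0,"ty": 0,"tz": -0.006,"wx": 0,"wy": 0,"wz": 0,"gripper": 1}
  ]
}}

```text
t: 16.2
eef_pos: [511.6, 95.7, 106.2]
tool_rot: [0.0, 0.999, 0.053, -0.0]
wrist_force: [-0.7, 0.8, 0.3]
opening: 20.8
finger_force: 10.0
```

Emit:
{"name": "servo_tool", "arguments": {
  "steps": [
    {"tx": 0,"ty": 0,"tz": -0.0005,"wx": 0,"wy": 0,"wz": 0,"gripper": 1},
    {"tx": 0,"ty": 0,"tz": -0.001,"wx": 0,"wy": 0,"wz": 0,"gripper": 1},
    {"tx": 0,"ty": 0,"tz": -0.0013,"wx": 0,"wy": 0,"wz": 0,"gripper": 1},
    {"tx": 0,"ty": 0,"tz": -0.0013,"wx": 0,"wy": 0,"wz": 0,"gripper": 1}
  ]
}}

```text
t: 16.6
eef_pos: [511.8, 95.7, 105.2]
tool_rot: [-0.0, 0.999, 0.053, -0.0]
wrist_force: [-0.3, -0.3, -0.1]
opening: 20.5
finger_force: 10.0
```

Emit:
{"name": "servo_tool", "arguments": {
  "steps": [
    {"tx": 0,"ty": 0,"tz": -0.0004,"wx": 0,"wy": 0,"wz": 0,"gripper": 1},
    {"tx": 0,"ty": 0,"tz": -0.0008,"wx": 0,"wy": 0,"wz": 0,"gripper": 1},
    {"tx": 0,"ty": 0,"tz": -0.0008,"wx": 0,"wy": 0,"wz": 0,"gripper": 1}
  ]
}}

```text
t: 16.9
eef_pos: [512.1, 95.6, 105.0]
tool_rot: [-0.0, 0.999, 0.053, 0.0]
wrist_force: [-2.4, -2.0, 7.7]
opening: 20.7
finger_force: 10.0
```

It is on the floor. Relieving the load and releasing gradually, then lifting straight up.

Emit:
{"name": "servo_tool", "arguments": {
  "steps": [
    {"tx": 0,"ty": 0,"tz": 0.0006,"wx": 0,"wy": 0,"wz": 0,"gripper": 1},
    {"tx": 0,"ty": 0,"tz": 0.0006,"wx": 0,"wy": 0,"wz": 0,"gripper": 0.74},
    {"tx": 0,"ty": 0,"tz": 0.0006,"wx": 0,"wy": 0,"wz": 0,"gripper": 0.7},
    {"tx": 0,"ty": 0,"tz": 0.0006,"wx": 0,"wy": 0,"wz": 0,"gripper": 0.65},
    {"tx": 0,"ty": 0,"tz": 0.0006,"wx": 0,"wy": 0,"wz": 0,"gripper": 0.6},
    {"tx": 0,"ty": 0,"tz": 0.0006,"wx": 0,"wy": 0,"wz": 0,"gripper": 0.6},
    {"tx": 0,"ty": 0,"tz": 0.01,"wx": 0,"wy": 0,"wz": 0,"gripper": 0.6},
    {"tx": 0,"ty": 0,"tz": 0.03,"wx": 0,"wy": 0,"wz": 0,"gripper": 0.6},
    {"tx": 0,"ty": 0,"tz": 0.06,"wx": 0,"wy": 0,"wz": 0,"gripper": 0.6},
    {"tx": 0,"ty": 0,"tz": 0.09,"wx": 0,"wy": 0,"wz": 0,"gripper": 0.6},
    {"tx": -0.04,"ty": -0.004,"tz": 0.09,"wx": 0,"wy": 0,"wz": 0,"gripper": 0.8},
    {"tx": -0.075,"ty": -0.008,"tz": 0.09,"wx": 0,"wy": 0,"wz": 0,"gripper": 1},
    {"tx": -0.075,"ty": -0.008,"tz": 0.09,"wx": 0,"wy": 0,"wz": 0,"gripper": 1},
    {"tx": -0.075,"ty": -0.008,"tz": 0.09,"wx": 0,"wy": 0,"wz": 0,"gripper": 1}
  ]
}}

```text
t: 18.3
eef_pos: [436.7, 88.1, 195.3]
tool_rot: [-0.002, 0.999, 0.053, 0.001]
wrist_force: [-0.2, 0.3, 0.7]
opening: 10.3
finger_force: 0.0
```

Run:
```python
from h import *
s=manip.read_state();print(s["eef_pos"],s["wrist_force"],s["t"])
im=manip.get_image("scene").astype(float); cv2.imwrite("pics/s5.png",im[:,:,::-1])
# amber-coloured pixels in scene & predicted silhouette of the vial seated in well 2
for n in("scene","top"):
    im=manip.get_image(n).astype(float); m=(im[:,:,0]>1.5*im[:,:,2])&(im[:,:,0]>50)&(im[:,:,0]>im[:,:,1]*1.15)
    P=VIAL+[511.7,95.5,14]; h=hullmask(n,P)>.5; ys,xs=np.nonzero(h); 
    b=np.s_[ys.min()-10:ys.max()+10,xs.min()-10:xs.max()+10]; yy,xx=np.nonzero(m[b]); print(n,"pred box",xs.min(),xs.max(),ys.min(),ys.max(),"amber",m[b].sum(),(xx.min()+xs.min()-10,xx.max()+xs.min()-10,yy.min()+ys.min()-10,yy.max()+ys.min()-10) if len(xx) else 0)
    d=(im.max(2)<40)&h; print("dark in pred",d.sum(), "cap centre pred",proj(n,[511.7,95.5,63]))
    print([(round(r["conf"],2),r["xy"],int(r["region"].sum())) for r in manip.cut_out("amber_vial",n)])
```

```text
[436.73943883  88.13958194 195.31476727] [-0.21111393  0.31209847  0.68898674] 18.3
scene pred box 203 211 174 193 amber 55 (np.int64(205), np.int64(211), np.int64(181), np.int64(189))
dark in pred 35 cap centre pred [206.48305854 175.11693274]
[(0.68, [206.2, 182.6], 123), (0.64, [288.7, 311.5], 286)]
top pred box 186 196 225 234 amber 134 (np.int64(176), np.int64(200), np.int64(220), np.int64(243))
dark in pred 25 cap centre pred [189.35425056 228.63330906]
[(0.67, [367.8, 221.4], 91), (0.53, [192.5, 227.9], 64)][ WARN:0@1.951] global loadsave.cpp:1063 imwrite_ Unsupported depth image for selected encoder is fallbacked to CV_8U.
```

Both cameras show the vial seated upright in the middle well, with the cap where predicted. Descending in front of the open drawer and beginning a gentle push.

Emit:
{"name": "servo_tool", "arguments": {
  "steps": [
    {"tx": -0.004,"ty": 0,"tz": -0.03,"wx": 0,"wy": 0,"wz": 0,"gripper": 1},
    {"tx": -0.004,"ty": 0,"tz": -0.06,"wx": 0,"wy": 0,"wz": 0,"gripper": 1},
    {"tx": -0.004,"ty": 0,"tz": -0.08,"wx": 0,"wy": 0,"wz": 0,"gripper": 1},
    {"tx": -0.004,"ty": 0,"tz": -0.09,"wx": 0,"wy": 0,"wz": 0,"gripper": 1},
    {"tx": -0.004,"ty": 0,"tz": -0.09,"wx": 0,"wy": 0,"wz": 0,"gripper": 1},
    {"tx": -0.004,"ty": 0,"tz": -0.09,"wx": 0,"wy": 0,"wz": 0,"gripper": 1},
    {"tx": -0.001,"ty": 0.0004,"tz": -0.09,"wx": 0,"wy": 0,"wz": 0,"gripper": 1},
    {"tx": 0.003,"ty": 0.0008,"tz": -0.09,"wx": 0,"wy": 0,"wz": 0,"gripper": 1},
    {"tx": 0.006,"ty": 0.0011,"tz": -0.09,"wx": 0,"wy": 0,"wz": 0,"gripper": 1},
    {"tx": 0.008,"ty": 0.0013,"tz": -0.09,"wx": 0,"wy": 0,"wz": 0,"gripper": 1},
    {"tx": 0.0095,"ty": 0.0015,"tz": -0.09,"wx": 0,"wy": 0,"wz": 0,"gripper": 1},
    {"tx": 0.011,"ty": 0.0016,"tz": -0.09,"wx": 0,"wy": 0,"wz": 0,"gripper": 1},
    {"tx": 0.0125,"ty": 0.0018,"tz": -0.09,"wx": 0,"wy": 0,"wz": 0,"gripper": 1},
    {"tx": 0.014,"ty": 0.0019,"tz": -0.09,"wx": 0,"wy": 0,"wz": 0,"gripper": 1}
  ]
}}

```text
t: 19.95
eef_pos: [450.2, 89.6, 104.2]
tool_rot: [0.0, 0.999, 0.053, -0.001]
wrist_force: [-4.2, 0.1, 2.3]
opening: 0.8
finger_force: 2.1
```

Emit:
{"name": "servo_tool", "arguments": {
  "steps": [
    {"tx": 0.002,"ty": 0.0002,"tz": 0.0003,"wx": 0,"wy": 0,"wz": 0,"gripper": 1},
    {"tx": 0.0045,"ty": 0.0005,"tz": 0.0005,"wx": 0,"wy": 0,"wz": 0,"gripper": 1},
    {"tx": 0.0075,"ty": 0.0008,"tz": 0.0005,"wx": 0,"wy": 0,"wz": 0,"gripper": 1},
    {"tx": 0.0105,"ty": 0.0011,"tz": 0.0005,"wx": 0,"wy": 0,"wz": 0,"gripper": 1},
    {"tx": 0.0135,"ty": 0.0014,"tz": 0.0005,"wx": 0,"wy": 0,"wz": 0,"gripper": 1},
    {"tx": 0.0165,"ty": 0.0018,"tz": 0.0005,"wx": 0,"wy": 0,"wz": 0,"gripper": 1},
    {"tx": 0.0195,"ty": 0.0021,"tz": 0.0005,"wx": 0,"wy": 0,"wz": 0,"gripper": 1},
    {"tx": 0.0225,"ty": 0.0024,"tz": 0.0005,"wx": 0,"wy": 0,"wz": 0,"gripper": 1}
  ]
}}

```text
t: 20.75
eef_pos: [473.1, 92.0, 104.6]
tool_rot: [0.0, 0.999, 0.053, -0.001]
wrist_force: [-5.5, 0.3, -3.2]
opening: 0.6
finger_force: 2.7
```

Emit:
{"name": "servo_tool", "arguments": {
  "steps": [
    {"tx": 0.003,"ty": 0.0003,"tz": 0,"wx": 0,"wy": 0,"wz": 0,"gripper": 1},
    {"tx": 0.006,"ty": 0.0006,"tz": 0,"wx": 0,"wy": 0,"wz": 0,"gripper": 1},
    {"tx": 0.009,"ty": 0.001,"tz": 0,"wx": 0,"wy": 0,"wz": 0,"gripper": 1},
    {"tx": 0.012,"ty": 0.0013,"tz": 0,"wx": 0,"wy": 0,"wz": 0,"gripper": 1},
    {"tx": 0.015,"ty": 0.0016,"tz": 0,"wx": 0,"wy": 0,"wz": 0,"gripper": 1},
    {"tx": 0.018,"ty": 0.0019,"tz": 0,"wx": 0,"wy": 0,"wz": 0,"gripper": 1},
    {"tx": 0.021,"ty": 0.0022,"tz": 0,"wx": 0,"wy": 0,"wz": 0,"gripper": 1},
    {"tx": 0.024,"ty": 0.0026,"tz": 0,"wx": 0,"wy": 0,"wz": 0,"gripper": 1},
    {"tx": 0.027,"ty": 0.0029,"tz": 0,"wx": 0,"wy": 0,"wz": 0,"gripper": 1},
    {"tx": 0.03,"ty": 0.0032,"tz": 0,"wx": 0,"wy": 0,"wz": 0,"gripper": 1},
    {"tx": 0.033,"ty": 0.0035,"tz": 0,"wx": 0,"wy": 0,"wz": 0,"gripper": 1},
    {"tx": 0.036,"ty": 0.0038,"tz": 0,"wx": 0,"wy": 0,"wz": 0,"gripper": 1},
    {"tx": 0.039,"ty": 0.0041,"tz": 0,"wx": 0,"wy": 0,"wz": 0,"gripper": 1},
    {"tx": 0.042,"ty": 0.0045,"tz": 0,"wx": 0,"wy": 0,"wz": 0,"gripper": 1},
    {"tx": 0.045,"ty": 0.0048,"tz": 0,"wx": 0,"wy": 0,"wz": 0,"gripper": 1}
  ]
}}

```text
t: 22.25
eef_pos: [517.9, 97.1, 104.6]
tool_rot: [-0.0, 0.999, 0.053, -0.001]
wrist_force: [-6.8, 0.5, -0.3]
opening: 0.7
finger_force: 3.6
```

Emit:
{"name": "servo_tool", "arguments": {
  "steps": [
    {"tx": 0.003,"ty": 0.0003,"tz": 0,"wx": 0,"wy": 0,"wz": 0,"gripper": 1},
    {"tx": 0.006,"ty": 0.0006,"tz": 0,"wx": 0,"wy": 0,"wz": 0,"gripper": 1},
    {"tx": 0.009,"ty": 0.001,"tz": 0,"wx": 0,"wy": 0,"wz": 0,"gripper": 1},
    {"tx": 0.012,"ty": 0.0013,"tz": 0,"wx": 0,"wy": 0,"wz": 0,"gripper": 1},
    {"tx": 0.0145,"ty": 0.0015,"tz": 0,"wx": 0,"wy": 0,"wz": 0,"gripper": 1},
    {"tx": 0.0165,"ty": 0.0018,"tz": 0,"wx": 0,"wy": 0,"wz": 0,"gripper": 1},
    {"tx": 0.018,"ty": 0.0019,"tz": 0,"wx": 0,"wy": 0,"wz": 0,"gripper": 1},
    {"tx": 0.0188,"ty": 0.002,"tz": 0,"wx": 0,"wy": 0,"wz": 0,"gripper": 1},
    {"tx": 0.0195,"ty": 0.0021,"tz": 0,"wx": 0,"wy": 0,"wz": 0,"gripper": 1}
  ]
}}

```text
t: 23.15
eef_pos: [537.3, 99.2, 104.6]
tool_rot: [-0.0, 0.999, 0.053, -0.001]
wrist_force: [-6.9, 1.1, 0.5]
opening: 0.7
finger_force: 3.8
```

Emit:
{"name": "servo_tool", "arguments": {
  "steps": [
    {"tx": 0.0005,"ty": 0.0001,"tz": 0,"wx": 0,"wy": 0,"wz": 0,"gripper": 1},
    {"tx": 0.001,"ty": 0.0001,"tz": 0,"wx": 0,"wy": 0,"wz": 0,"gripper": 1},
    {"tx": 0.001,"ty": 0.0001,"tz": 0,"wx": 0,"wy": 0,"wz": 0,"gripper": 1}
  ]
}}

```text
t: 23.45
eef_pos: [538.4, 99.3, 104.6]
tool_rot: [-0.0, 0.999, 0.053, -0.001]
wrist_force: [-7.3, 1.6, 0.1]
opening: 0.7
finger_force: 3.6
```

Emit:
{"name": "servo_tool", "arguments": {
  "steps": [
    {"tx": 0.0005,"ty": 0,"tz": 0,"wx": 0,"wy": 0,"wz": 0,"gripper": 1},
    {"tx": 0.0009,"ty": 0.0001,"tz": 0,"wx": 0,"wy": 0,"wz": 0,"gripper": 1}
  ]
}}

```text
t: 23.65
eef_pos: [539.2, 99.4, 104.6]
tool_rot: [-0.0, 0.999, 0.053, -0.001]
wrist_force: [-7.6, -0.3, 0.5]
opening: 0.5
finger_force: 3.8
```

Emit:
{"name": "servo_tool", "arguments": {
  "steps": [
    {"tx": 0.0005,"ty": 0,"tz": 0,"wx": 0,"wy": 0,"wz": 0,"gripper": 1},
    {"tx": 0.0009,"ty": 0.0001,"tz": 0,"wx": 0,"wy": 0,"wz": 0,"gripper": 1}
  ]
}}

```text
t: 23.85
eef_pos: [540.1, 99.6, 104.6]
tool_rot: [-0.0, 0.999, 0.053, -0.001]
wrist_force: [-7.4, 1.2, 1.3]
opening: 0.3
finger_force: 3.8
```

Emit:
{"name": "servo_tool", "arguments": {
  "steps": [
    {"tx": 0.0005,"ty": 0,"tz": 0,"wx": 0,"wy": 0,"wz": 0,"gripper": 1},
    {"tx": 0.0009,"ty": 0.0001,"tz": 0,"wx": 0,"wy": 0,"wz": 0,"gripper": 1}
  ]
}}

```text
t: 24.05
eef_pos: [541.0, 99.6, 104.6]
tool_rot: [-0.0, 0.999, 0.053, -0.001]
wrist_force: [-7.8, 0.4, 1.6]
opening: 0.6
finger_force: 3.8
```

Emit:
{"name": "servo_tool", "arguments": {
  "steps": [
    {"tx": 0.0005,"ty": 0,"tz": 0,"wx": 0,"wy": 0,"wz": 0,"gripper": 1},
    {"tx": 0.0009,"ty": 0.0001,"tz": 0,"wx": 0,"wy": 0,"wz": 0,"gripper": 1}
  ]
}}

```text
t: 24.25
eef_pos: [541.9, 99.7, 104.6]
tool_rot: [-0.0, 0.999, 0.053, -0.001]
wrist_force: [-7.5, 1.2, 1.1]
opening: 0.6
finger_force: 3.9
```

Emit:
{"name": "servo_tool", "arguments": {
  "steps": [
    {"tx": 0.0005,"ty": 0,"tz": 0,"wx": 0,"wy": 0,"wz": 0,"gripper": 1},
    {"tx": 0.0009,"ty": 0.0001,"tz": 0,"wx": 0,"wy": 0,"wz": 0,"gripper": 1}
  ]
}}

```text
t: 24.45
eef_pos: [542.8, 99.8, 104.6]
tool_rot: [-0.0, 0.999, 0.053, -0.001]
wrist_force: [-7.8, 0.4, 0.9]
opening: 0.8
finger_force: 3.9
```

Emit:
{"name": "servo_tool", "arguments": {
  "steps": [
    {"tx": 0.0005,"ty": 0,"tz": 0,"wx": 0,"wy": 0,"wz": 0,"gripper": 1},
    {"tx": 0.0009,"ty": 0.0001,"tz": 0,"wx": 0,"wy": 0,"wz": 0,"gripper": 1}
  ]
}}

```text
t: 24.65
eef_pos: [543.6, 99.9, 104.6]
tool_rot: [-0.0, 0.999, 0.053, -0.001]
wrist_force: [-8.1, 0.0, 1.9]
opening: 0.6
finger_force: 4.0
```

Emit:
{"name": "servo_tool", "arguments": {
  "steps": [
    {"tx": 0.0005,"ty": 0,"tz": 0,"wx": 0,"wy": 0,"wz": 0,"gripper": 1},
    {"tx": 0.0009,"ty": 0.0001,"tz": 0,"wx": 0,"wy": 0,"wz": 0,"gripper": 1}
  ]
}}

```text
t: 24.85
eef_pos: [544.5, 100.0, 104.6]
tool_rot: [-0.0, 0.999, 0.053, -0.001]
wrist_force: [-8.0, 1.0, 0.9]
opening: 0.4
finger_force: 4.0
```

Emit:
{"name": "servo_tool", "arguments": {
  "steps": [
    {"tx": 0.0005,"ty": 0,"tz": 0,"wx": 0,"wy": 0,"wz": 0,"gripper": 1},
    {"tx": 0.0009,"ty": 0.0001,"tz": 0,"wx": 0,"wy": 0,"wz": 0,"gripper": 1}
  ]
}}

```text
t: 25.05
eef_pos: [545.1, 100.1, 104.6]
tool_rot: [-0.0, 0.999, 0.053, -0.001]
wrist_force: [-11.1, 0.7, 3.3]
opening: 0.5
finger_force: 5.5
```

Emit:
{"name": "servo_tool", "arguments": {
  "steps": [
    {"tx": 0.0003,"ty": 0,"tz": 0,"wx": 0,"wy": 0,"wz": 0,"gripper": 1},
    {"tx": 0.0005,"ty": 0,"tz": 0,"wx": 0,"wy": 0,"wz": 0,"gripper": 1}
  ]
}}

```text
t: 25.25
eef_pos: [545.2, 100.1, 104.5]
tool_rot: [-0.0, 0.999, 0.053, -0.002]
wrist_force: [-12.4, -0.7, 6.6]
opening: 0.6
finger_force: 6.3
```

Emit:
{"name": "servo_tool", "arguments": {
  "steps": [
    {"tx": 0.0002,"ty": 0,"tz": 0,"wx": 0,"wy": 0,"wz": 0,"gripper": 1},
    {"tx": 0.0002,"ty": 0,"tz": 0,"wx": 0,"wy": 0,"wz": 0,"gripper": 1}
  ]
}}

```text
t: 25.45
eef_pos: [545.3, 100.1, 104.6]
tool_rot: [-0.0, 0.999, 0.053, -0.002]
wrist_force: [-12.5, 0.3, 5.3]
opening: 0.1
finger_force: 6.4
```

Pushed to 12.5 N, clearly past the buffer onset. Letting go.

Emit:
{"name": "servo_tool", "arguments": {
  "steps": [
    {"tx": -0.01,"ty": -0.001,"tz": 0,"wx": 0,"wy": 0,"wz": 0,"gripper": 1},
    {"tx": -0.025,"ty": -0.0027,"tz": 0,"wx": 0,"wy": 0,"wz": 0,"gripper": 1},
    {"tx": -0.06,"ty": -0.0064,"tz": 0,"wx": 0,"wy": 0,"wz": 0,"gripper": 1},
    {"tx": -0.1,"ty": -0.0106,"tz": 0,"wx": 0,"wy": 0,"wz": 0,"gripper": 1},
    {"tx": -0.113,"ty": -0.012,"tz": 0.02,"wx": 0,"wy": 0,"wz": 0,"gripper": 1},
    {"tx": -0.113,"ty": -0.012,"tz": 0.06,"wx": 0,"wy": 0,"wz": 0,"gripper": 1},
    {"tx": -0.113,"ty": -0.012,"tz": 0.1,"wx": 0,"wy": 0,"wz": 0,"gripper": 1},
    {"tx": -0.113,"ty": -0.012,"tz": 0.12,"wx": 0,"wy": 0,"wz": 0,"gripper": 1},
    {"tx": -0.113,"ty": -0.012,"tz": 0.12,"wx": 0,"wy": 0,"wz": 0,"gripper": 1},
    {"tx": -0.113,"ty": -0.012,"tz": 0.12,"wx": 0,"wy": 0,"wz": 0,"gripper": 1},
    {"tx": -0.113,"ty": -0.012,"tz": 0.12,"wx": 0,"wy": 0,"wz": 0,"gripper": 1},
    {"tx": -0.113,"ty": -0.012,"tz": 0.12,"wx": 0,"wy": 0,"wz": 0,"gripper": 1}
  ]
}}

```text
t: 26.65
eef_pos: [433.5, 87.5, 224.1]
tool_rot: [0.001, 0.999, 0.052, -0.0]
wrist_force: [-0.3, -0.4, -0.4]
opening: 0.7
finger_force: 0.0
```

Run:
```python
from h import *
s=manip.read_state();print(s["eef_pos"],s["wrist_force"],s["t"])
for n in("scene","top"):
    im=manip.get_image(n); cv2.imwrite(f"pics/end_{n}.png",im[:,:,::-1])
    o=cv2.imread(f"pics/{n}0.png")[:,:,::-1]
    blue=lambda i:(i[:,:,2].astype(int)>i[:,:,0]+40)
    b=(slice(140,215),slice(195,250)) if n=="scene" else (slice(190,262),slice(135,235))
    for i in (o,im):
        yy,xx=np.nonzero(blue(i)[b]); print(n,len(xx),np.round([xx.mean()+b[1].start,yy.mean()+b[0].start],1) if len(xx) else 0)
    for k in("white_cap_vial","blue_cap_vial","press_pad"): print(k,[(round(r["conf"],2),r["xy"],at_z(n,r["xy"],25).round()) for r in manip.cut_out(k,n)[:2]])
a,b=[cv2.imread(f"pics/end_{n}.png") for n in("scene","top")]
cv2.imwrite("pics/end.png",cv2.convertScaleAbs(np.hstack([cv2.resize(a[120:320,170:300],(390,600)),cv2.resize(b[120:270,120:220],(400,600))]),alpha=1.5))
```

```text
[433.48896769  87.53934343 224.06149531] [-0.32763902 -0.35463387 -0.44559854] 26.65
scene 120 [222.8 169.4]
scene 55 [223.5 170. ]
white_cap_vial [(0.45, [219.2, 246.7], array([ 452., -116.,   25.]))]
blue_cap_vial [(0.71, [233.5, 280.6], array([ 438., -217.,   25.]))]
press_pad [(0.69, [226.9, 180.4], array([568., 104.,  25.]))]
top 251 [185.7 212. ]
top 151 [200.5 208.7]
white_cap_vial [(0.64, [279.1, 245.0], array([ 453., -112.,   25.]))]
blue_cap_vial [(0.39, [321.0, 244.3], array([ 444., -213.,   25.]))]
press_pad [(0.65, [199.6, 206.6], array([568.,  71.,  25.]))]
```

Numerically, the blue front is back at its initial latched position in both views and has stayed there more than 1 s after release. The bystander vials are standing where they were. I've used all ten pictures, so I'm handing in.

```bash
python3 -c "
from workcell import manip
print(manip.finish_job())"
```

```text
the job is handed in; nothing more can be done
None
```

The amber vial is upright in the drawer's middle well and the drawer is latched shut, with press readings peaking near 14 N along the stroke (about 15 N in all) and the two bystander vials standing. The job was handed in at about 27 s; I confirmed the final state from camera measurements, not a last look at a picture.

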